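# Set up the hand grain mill

### The job

Get the grain mill ready for grinding: fit its crank handle onto the square shaft end on top of the mill, pushed right down until it sits on the collar, and slide the white bowl along the counter, without lifting or tipping it, until it stands under the mouth of the chute so that everything that falls out will land in it. Leave everything else on the counter where it is.

Things in the scene. Friction and masses are not known exactly. Their poses are not given: they have to be found in the camera images.
- mill: hand grain mill, fixed to the counter: beech housing 170 x 170 mm, 185 mm high, with an open steel hopper on top (156 mm across, rim at 222 mm, bridge bar across it up to 225 mm). A sheet-steel chute 46 mm wide slopes out of its -x side to 90 mm from the housing's face, lowest edge 119 mm above the counter. Origin: centre of the underside, on the counter; z up
- chute_mouth (a point): centre of the chute's downward-facing mouth (46 mm wide, about 20 mm long), 75 mm out from the housing's face, 119 mm above the counter; axes parallel to the mill's (-x points out, away from the housing)
- shaft_seat (a point): on the axis of the mill's vertical shaft, on top of its round collar (48 mm across), 236 mm above the counter, where the crank's underside comes to sit. From here a 16 x 16 mm square steel shaft end stands 40 mm up, its top 5 mm tapering to 11 x 11. x and y axes are normal to the square's flats and turn with the shaft; it turns stiffly (0.5 N m)
- crank: crank handle, 0.55 kg, lying flat: steel boss 44 x 44 mm, 36 high, with a square through-bore 18.5 x 18.5 mm, sides parallel to x and y (fits the shaft in four directions, 1.25 mm clear each side); flat arm 22 wide, 12 thick, underside level with the boss's, runs to x = 158 mm; wooden knob 32 thick at x = 132, top at z = 72. Origin: on the bore's axis at the underside; x along the arm, z up
- crank_balance (a point): the crank's balance point: inside the boss, 17 mm from the bore's axis towards the knob, 17 mm above the underside; axes as the crank's
- bowl: white stoneware bowl, open, 160 mm across the rim, 140 mm across the foot, 70 mm high, wall 5 mm, about 0.6 kg. Origin: centre of its underside
- tuna_tin: bystander: flat tin, 86 mm across, 42 mm high; origin centre of its underside
- scoop: bystander: steel scoop, tub 80 x 56 x 40 mm with a flat handle reaching 125 mm to -x; origin under the tub's centre
- tomato_can: bystander: food can, 74 mm across, 110 mm high; origin centre of its underside
- pickle_jar: bystander: glass jar, 72 mm across, 105 mm high; origin centre of its underside
- spice_jar: bystander: small jar, 56 mm across, 95 mm high; origin centre of its underside
- tea_carton: bystander: carton 75 x 150 mm, 65 mm high; origin centre of its underside
- sauce_bottle: bystander: bottle, 62 mm across, 185 mm high; origin centre of its underside
Things that resemble listed ones, but are neither listed nor needed, are in the scene too. What is shaped like the crank but orange is not meant.

How it is judged:
At the end, for the whole second after the job is handed in: The crank sits on the shaft's collar (underside within 4 mm of the seat, bore axis within 5 mm of the shaft's, level within 0.06 rad) and the bowl stands upright on the counter with its centre within 48 mm of the chute's mouth seen from above, both at rest (z of crank in the frame of shaft_seat between -0.004 and 0.004 m and horizontal distance between crank and shaft_seat below 0.005 m and angle between each of crank, bowl's own z axis and vertical below 0.06 rad and linear speed of each of crank, bowl below 0.02 m/s and horizontal distance between bowl and chute_mouth below 0.048 m and height (world z) of bowl below 0.005 m); the robot touches nothing.
It fails at once if the bowl is lifted more than 20 mm off the counter or tipped by more than 0.3 rad (height (world z) of bowl above 0.02 m or angle between bowl's own z axis and vertical above 0.3 rad).
It fails at once if a bystander is moved by more than 30 mm or tipped over (distance of any of tuna_tin, scoop, tomato_can, pickle_jar, spice_jar, tea_carton, sauce_bottle from where it was at the start of the episode above 0.03 m or angle between any of tomato_can, pickle_jar, spice_jar, sauce_bottle's own z axis and vertical above 0.5 rad).
It also fails if it takes over 72 s, if anything falls off the work surface, if the arm or the gripper's body presses on something with over 40 N, if the wrist force passes 120 N, or if a joint passes its speed limit or range.

### The arm

A 6-joint arm with a two-finger parallel gripper is mounted at the origin on the work surface. World frame = base frame: x ahead of the robot, y to its left, z up, the work surface at z = 0. Lengths are in m, angles in rad, forces in N, time in s.
With the tool pointing down it reaches from about 0.4 to 0.825 m from the base axis. Payload 7 kg.
Tool frame: the origin (TCP) lies at the centre of the arm's flange, where the gripper is bolted on; the fingertips stand 178 mm ahead of it and the grasp point (between the pads) lies 159 mm ahead of it; z points along the fingers, y is the direction in which the jaws open and shut (so a half turn about z gives the same grasp; the last joint's range is limited). The gripper opens to 88 mm and grips with 3 to 60 N. Pads are 19 mm wide; open, the fingers measure 130 mm over their backs; the gripper's body (78 mm by 193 mm) begins 47 mm behind the grasp point.
Start: joints at [-0.978, 0.359, 0.012, 0, -1.224, -0.288], TCP at [0.203, -0.644, 0.405] pointing down, gripper open.
Joint ranges: [-3.07, 3.07], [-1.43, 2.12], [-1.02, 1.25], [-3.03, 1.67], [-3.05, -0], [-3.03, 3.03]. Speed limits (rad/s): [2.39, 2.39, 3.01, 3.14, 3.14, 3.14].

### API

Orientations are given as [roll, pitch, yaw] about the fixed x, y, z axes, in that order (R = Rz(yaw) Ry(pitch) Rx(roll)).
In Python, from station import * gives the robot as it stands.
- The arm moves only by the tool send_rows, never from a script. Its argument "motion" is a list of rows, each an object with "offset": the shift along the tool's x, y, z in cm, a list of three; "turn": the turn about the tool's z in degrees. In form: [{"offset": [x, y, z], "turn": turn}, ...]. A call has 1 to 8 rows; each row is the pose to reach, as a shift and turn from the pose commanded when the call began, along the tool's axes at that moment; what a row does not reach only later rows make up. A row lasts 1/10 s, in which the tool goes at most 50 mm and 8.59 degrees, less where a joint would pass 70% of its speed; a pose out of reach is approached as far as the arm can. A call with a gripper value outside its range is refused whole. "hand" is the opening, from -1 (shut) to 1 (fully open), set as the call begins (left out, the last holds). The fingers move at their own pace and stop on an object; "squeeze" is the grip in N (left out, the last holds). Time passes only in rows, so rows that repeat a pose let the fingers close. It gives the time, the measured TCP pose, the force and the opening at its end, in the units of the state.
- get_state(): the state, without advancing time (a new reading comes with each control period).
- grab_frame(name): name is "scene" or "top"; returns a dict with "frame" (384x512x3 uint8, blue, green, red), "range_z" (384x512 float32, m along the optical axis (not along the pixel's ray), 0 where there is no reading), "vertical_fov" (degrees; the focal length in pixels is half the picture's height over the tangent of half this angle, whatever the lens; pixels are square), "cx", "cy" (the principal point, pixels), "k1" (the pictures are not rectified: a ray, as slopes to the right and down, at radius r is drawn at 1 + k1 r^2 times it, then the intrinsics apply), "cam_to_world" (4x4, takes a point from camera to world coordinates). Camera axes: x right, y up, looking along -z (the intrinsics and any distortion apply to the point x, -y, -z); pixel columns grow to the right and rows downward; lengths in m; the calibration is good to about 2 mm. A picture is of the moment at which its call begins.
- job_done(): hands the job in, once; it reports no verdict.
The state is a dict: "t": time; "q": joint angles; "qd": joint speeds; "joint_efforts": joint torques, N m; "eef_pos": TCP position; "ee_rot": TCP orientation; "force": force on the tool from outside, world axes, zero at the start; "moment": the same for the moment, N m; "width": finger opening in m.
Only numpy, scipy, OpenCV 4.12 (cv2) and the standard library are available. Lean on these libraries where they do the work, as an engineer would, in place of code of your own. Each camera call takes 0.05 s, during which the arm holds its last target. There are 200 camera calls.

## Working session

There is one attempt and no reset: what is moved stays moved. The work goes in short steps, Python scripts to look and compute and a tool call to move; the robot and the scene stay as the last step left them, time stands still between calls to the robot, and variables do not carry over. Pictures are saved under pics/ and viewed, about 8 in all and at most 12, crops included, and the job is handed in when it is done.

Besides the shell and the picture viewer there is one more tool, called after "Request:" by a JSON object that holds its "name" and its "arguments", one argument or row to a line. send_rows: Moves the arm, as the interface text tells. Its arguments: {"type":"object","properties":{"motion":{"type":"array"},"hand":{"type":"number"},"squeeze":{"type":"number"}},"required":["motion"]}

```bash
mkdir -p pics && ls && cat > h.py <<'E'
from station import *
import numpy as np, cv2
from scipy.spatial.transform import Rotation as R
def cloud(f):
    """world xyz per pixel"""
    D=f["range_z"]; h,w=D.shape; F=h/2/np.tan(np.radians(f["vertical_fov"])/2)
    K=np.array([[F,0,f["cx"]],[0,F,f["cy"]],[0,0,1.]])
    uv=np.stack(np.meshgrid(np.arange(w),np.arange(h)),-1).reshape(-1,1,2).astype(np.float64)
    p=(uv.reshape(-1,2)-[f["cx"],f["cy"]])/F
    s=p.copy()
    for _ in range(20): s=p/(1+f["k1"]*(s**2).sum(1,keepdims=True))
    d=D.reshape(-1); c=np.c_[s[:,0]*d,-s[:,1]*d,-d,np.ones(len(d))]
    P=(c@np.array(f["cam_to_world"]).T)[:,:3].reshape(h,w,3); P[D==0]=np.nan
    return P
def tool(): 
    s=get_state(); return s,np.array(s["eef_pos"]),R.from_euler("xyz",s["ee_rot"])
def off(target): # TCP target world -> tool offset cm
    s,p,r=tool(); return np.round(r.inv().apply(np.array(target)-p)*100,2)
E
python3 - <<'E'
from h import *
for n in("scene","top"):
    f=grab_frame(n); cv2.imwrite(f"pics/{n}0.png",cv2.resize(f["frame"],(768,576),interpolation=cv2.INTER_CUBIC))
    np.savez(f"{n}0.npz",P=cloud(f),im=f["frame"]); print(n,f["vertical_fov"],f["k1"],np.array(f["cam_to_world"]).round(3))
print(get_state())
E
```

```text
pics
scene 47.88322494027888 -0.003969258177089119 [[ 0.039 -0.567  0.823  1.372]
 [ 0.999  0.024 -0.031 -0.155]
 [-0.002  0.824  0.567  0.792]
 [ 0.     0.     0.     1.   ]]
top 46.58388390353212 -0.05663840591087679 [[ 0.024  0.998 -0.052  0.384]
 [-1.     0.025  0.009 -0.104]
 [ 0.011  0.052  0.999  1.601]
 [ 0.     0.     0.     1.   ]]
{'t': 0.1, 'q': array([-9.77913290e-01,  3.59309789e-01,  1.11750614e-02, -3.22113604e-04,
       -1.22408863e+00, -2.88104257e-01]), 'qd': array([ 0.00164911, -0.00092032,  0.00395875, -0.00014733, -0.00030869,
       -0.00048913]), 'joint_efforts': array([-1.88052189e-03, -5.84160161e+01,  2.93751758e+01,  7.01550901e+00,
        1.01514818e-02, -9.80560571e-05]), 'eef_pos': array([ 0.20251052, -0.64373213,  0.40382797]), 'ee_rot': array([ 3.14013839e+00, -1.15162184e-04, -2.83692346e+00]), 'force': array([0.48621872, 0.03840334, 0.31141767]), 'moment': array([0.04370593, 0.02484657, 0.04240138]), 'width': 0.08776204800695979}
```

View pics/scene0.png

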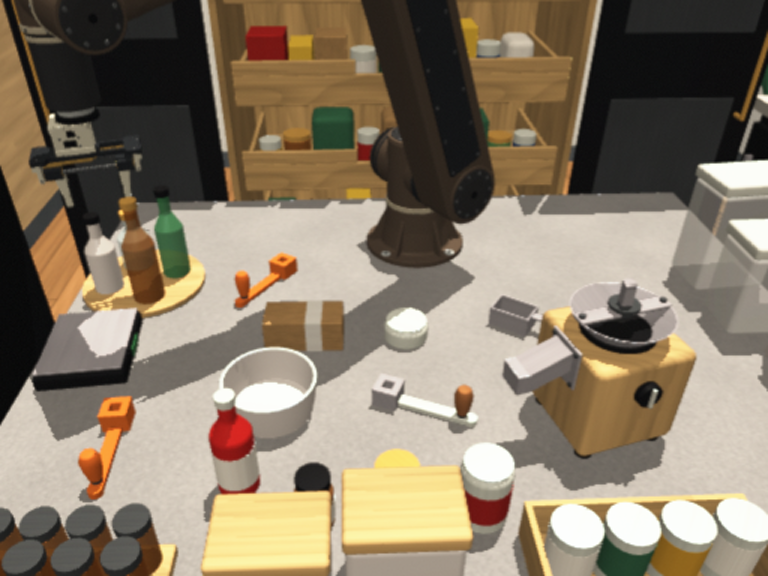

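View pics/top0.png

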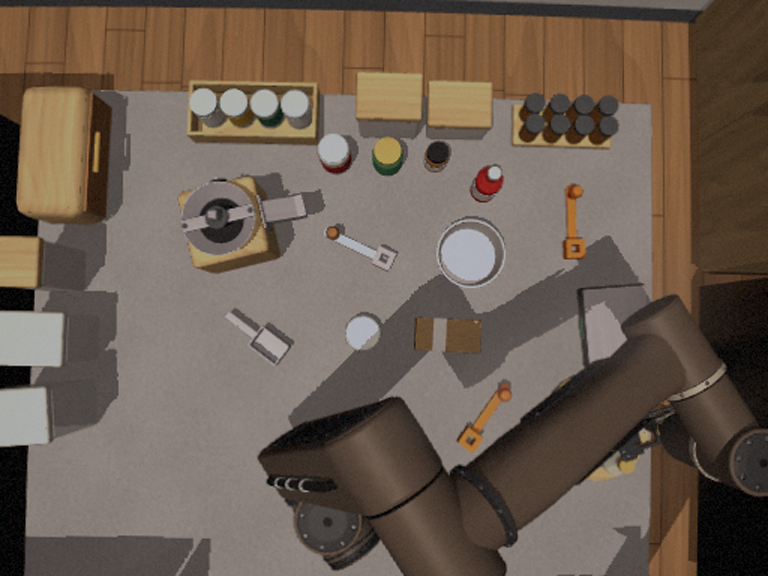

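Scene view: the steel crank is at (425,400), the bowl at (268,390) and the mill at (615,370), with its chute at (540,360). The look-alikes for the crank are orange, at scene (265,280) and (108,440), or top (485,420) and (573,225). In the top view the steel crank is at (362,247) and the bowl at (470,253). The white tin at top (363,332) is the tuna tin. I choose the steel crank and the large white bowl, and measure next.

```bash
python3 - <<'E'
from h import *
T=np.load("top0.npz");S=np.load("scene0.npz")
def crop(d,n,u0,v0,u1,v1,k): return cv2.resize(d["im"][v0:v1,u0:u1],None,fx=k,fy=k,interpolation=cv2.INTER_CUBIC)
a=crop(T,0,110,110,210,190,6); b=crop(S,0,370,180,470,240,6); c=crop(S,0,235,240,335,300,6)
a=np.vstack([a[:,:600]])
cv2.imwrite("pics/cropA.png",a); cv2.imwrite("pics/cropB.png",np.vstack([b,c])[:720][:, :600][::1])
im=cv2.resize(np.vstack([b,c]),(500,600)); cv2.imwrite("pics/cropB.png",im)
for nm,d in(("top",T),("scene",S)):
    P=d["P"]; X,Y,Z=P[...,0],P[...,1],P[...,2]
    def near(x,y,r): return np.hypot(X-x,Y-y)<r
    u,v=(470/1.5,253/1.5) if nm=="top" else (268/1.5,390/1.5)
    c=P[int(v),int(u)]; print(nm,"bowl px",c.round(3))
    m=near(c[0],c[1],.12)&(Z>.062)&(Z<.08); p=P[m][:,:2].astype(np.float32)
    (e,ax,an)=cv2.fitEllipse(p) if 0 else cv2.minEnclosingCircle(p)+(0,); print(" bowl rim circle",np.round(e,4),round(ax,4),m.sum())
    uc,vc=(362/1.5,247/1.5) if nm=="top" else (388/1.5,390/1.5)
    c=P[int(vc),int(uc)]; m=near(c[0],c[1],.25)&(Z>.008)&(Z<.085)&(np.array(d["im"]).max(-1)>0)
    print(" crank near",c.round(3))
    u,v=(218/1.5,216/1.5) if nm=="top" else (629/1.5,292/1.5)
    q=P[int(v)-3:int(v)+4,int(u)-3:int(u)+4]; print(" shaft z\n",q[...,2].round(3)); 
    m=(Z>.245)&(Z<.29)&near(.6,.3,.25); print(" shaft pts",m.sum(),P[m].mean(0).round(4),P[m].min(0).round(3),P[m].max(0).round(3)) if m.any() else print("none")
    m=(Z>.170)&(Z<.192)&near(.6,.3,.3); print(" housing top rect",cv2.minAreaRect(P[m][:,:2].astype(np.float32)), np.nanmin(P[m],0))
# objects list from top: heights
P=T["P"]; Z=P[...,2]; m=((Z>.02)&(Z<.3)&(P[...,0]>.1)).astype(np.uint8)
n,l,st,ce=cv2.connectedComponentsWithStats(m)
for i in range(1,n):
    if st[i,4]>60:
        q=P[l==i]; print(np.round(ce[i]*1.5),st[i,4],q.min(0).round(3),q.max(0).round(3))
E
```

```text
top bowl px [ 0.567 -0.302  0.007]
 bowl rim circle [ 0.5581 -0.2965] 0.0798 237
 crank near [ 0.574 -0.043  0.011]
 shaft z
 [[0.282 0.281 0.268 0.254 0.239 0.241 0.238]
 [0.277 0.279 0.271 0.257 0.246 0.238 0.237]
 [0.278 0.272 0.269 0.259 0.247 0.241 0.237]
 [0.277 0.28  0.27  0.259 0.245 0.238 0.239]
 [0.269 0.269 0.273 0.257 0.248   nan 0.234]
 [0.254 0.254 0.251 0.252 0.244 0.238 0.237]
 [0.241 0.241 0.24  0.234 0.242 0.238 0.236]]
 shaft pts 50 [0.5997 0.2467 0.2685] [0.592 0.24  0.246] [0.61  0.258 0.282]
 housing top rect ((0.6062861680984497, 0.22912245988845825), (0.1724763661623001, 0.2127506583929062), 15.386059761047363) [0.50038384 0.12406114 0.17013082]
scene bowl px [ 0.52  -0.309  0.003]
 bowl rim circle [ 0.52   -0.3072] 0.12 443
 crank near [ 0.563 -0.1    0.035]
 shaft z
 [[0.263 0.265 0.269 0.266 0.267 0.268 0.266]
 [0.261 0.263 0.263 0.265 0.264 0.264 0.266]
 [0.259 0.263 0.263 0.263 0.263 0.262 0.262]
 [0.258 0.261 0.261 0.262 0.259 0.26  0.259]
 [0.257 0.256 0.257 0.257 0.259 0.257 0.257]
 [0.254 0.256 0.254 0.254 0.255 0.254 0.254]
 [0.251 0.253 0.251 0.252 
[... 994 characters left out ...]
 [0.446 0.614 0.02 ] [0.552 0.71  0.251]
[575. 248.] 147 [ 0.557 -0.571  0.02 ] [ 0.603 -0.528  0.046]
[383. 258.] 136 [ 0.517 -0.122  0.023] [ 0.572 -0.07   0.046]
[606. 317.] 1657 [ 0.302 -0.722  0.02 ] [ 0.5   -0.558  0.052]
[ 46. 338.] 2235 [0.281 0.575 0.02 ] [0.396 0.716 0.211]
[253. 334.] 245 [0.289 0.121 0.02 ] [0.408 0.273 0.05 ]
[362. 332.] 463 [ 0.328 -0.092  0.021] [ 0.409 -0.01   0.054]
[447. 335.] 958 [ 0.329 -0.324  0.022] [ 0.406 -0.172  0.076]
[ 45. 411.] 2353 [0.121 0.57  0.02 ] [0.243 0.735 0.26 ]
[504. 394.] 68 [ 0.22  -0.395  0.049] [ 0.248 -0.367  0.081]
[281. 440.] 168 [0.101 0.023 0.166] [0.2   0.151 0.298]
[470. 439.] 144 [ 0.101 -0.339  0.02 ] [ 0.153 -0.279  0.048]
```

View pics/cropA.png

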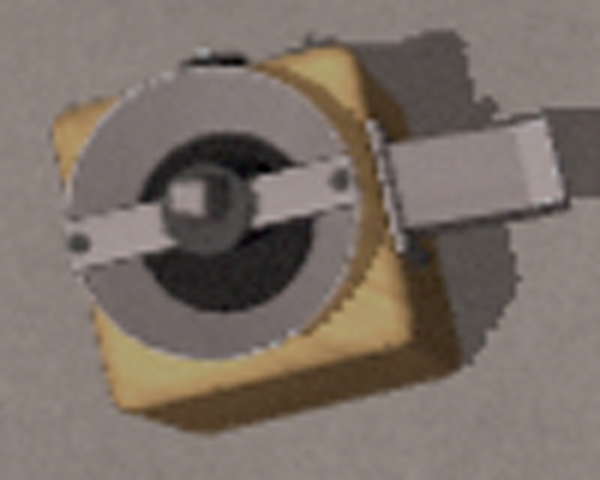

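View pics/cropB.png

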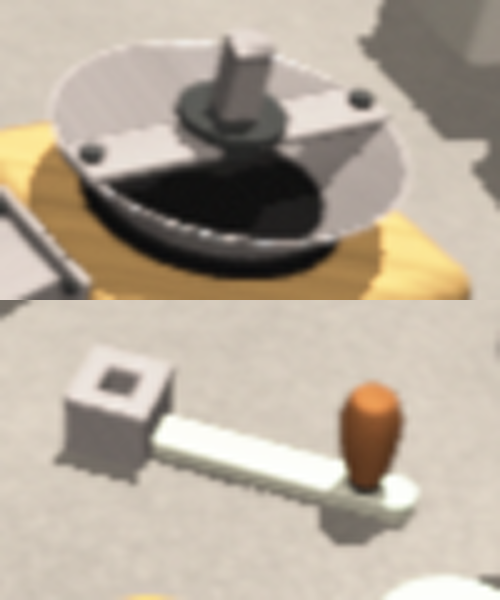

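Crops: top crop A shows the mill, with the shaft top near (190,195), the collar at (207,208) and the chute end at (555,165). Crop B shows the shaft standing roughly 45° to the scene camera's view, and the grey boss with its square bore, a pale arm and a brown wooden knob, so this is the right crank. Next I fit the models to the point clouds.

```bash
cat > fit.py <<'E'
from h import *
from scipy.optimize import least_squares
def boxsd(p,hx,hy):
    q=np.abs(p)-[hx,hy]; return np.linalg.norm(np.maximum(q,0),axis=1)+np.minimum(q.max(1),0)
def sq(P2,half,x0,sides=True):
    """fit square outline to wall points"""
    best=None
    for a in np.radians(np.arange(0,90,15)):
        def f(v):
            c,s=np.cos(v[2]),np.sin(v[2]); d=P2-v[:2]; l=np.c_[c*d[:,0]+s*d[:,1],-s*d[:,0]+c*d[:,1]]
            return boxsd(l,half,half)
        r=least_squares(f,[*x0,a],loss="soft_l1",f_scale=.0015,x_scale=[.01,.01,.3])
        if best is None or r.cost<best.cost: best=r
    return best.x[:2].round(4),round(np.degrees(best.x[2])%90,1),best.cost/len(P2)*1e6
def circ(P2,r,x0):
    s=least_squares(lambda v:np.hypot(*(P2-v).T)-r,x0,loss="soft_l1",f_scale=.002); return s.x.round(4),np.abs(s.fun).mean().round(4)
E
python3 - <<'E'
from fit import *
for nm in("scene","top"):
    P=np.load(nm+"0.npz")["P"]; X,Y,Z=np.moveaxis(P,-1,0)
    near=lambda x,y,r:np.hypot(X-x,Y-y)<r
    m=near(.6,.247,.03)&(Z>.246)&(Z<.270); print(nm,"shaft",m.sum(),sq(P[m][:,:2],.008,(.6,.247)))
    m=near(.6,.247,.03)&(Z>.2705); print("  shaft top",m.sum(),P[m].mean(0).round(4),np.percentile(P[m][:,2],90))
    m=near(.6,.247,.1)&(Z>.217)&(Z<.224); p=P[m][:,:2]; rr=np.hypot(*(p-[.6,.247]).T); print("  rim",circ(p[rr>.068],.078,(.6,.247)))
    m=near(.545,-.096,.045)&(Z>.030)&(Z<.045); q=P[m]; print("  boss top",m.sum(),q.mean(0).round(4),[np.round(t,4) for t in cv2.minAreaRect(q[:,:2].astype(np.float32))])
    m=near(.545,-.096,.04)&(Z>.006)&(Z<.032)&(Y<-.06); print("  boss sides",m.sum(),sq(P[m][:,:2],.022,(.545,-.096)))
    m=near(.598,.027,.035)&(Z>.03); print("  knob",circ(P[m][:,:2],.014,(.6,.027)),P[m].mean(0).round(4),P[m][:,2].max())
    m=near(.575,-.03,.055)&(Z>.007)&(Z<.02); q=P[m][:,:2]; vx,vy,x,y=cv2.fitLine(q.astype(np.float32),cv2.DIST_HUBER,0,.01,.01).ravel(); print("  arm line",np.degrees(np.arctan2(vy,vx)).round(1),x,y,P[m][:,2].mean().round(4))
    m=near(.558,-.297,.1)&(Z>.066)&(Z<.076); p=P[m][:,:2]; rr=np.hypot(*(p-[.558,-.297]).T); print("  bowl rim",circ(p[rr>.06],.0775,(.558,-.297)))
    m=near(.63,.1,.06)&(Z>.1)&(Z<.215)&(Y<.145); q=P[m]; e=q[q[:,1]<q[:,1].min()+.012]; print("  chute end",e.mean(0).round(3),q[:,1].min().round(3),cv2.fitLine(q[:,:2].astype(np.float32),cv2.DIST_HUBER,0,.01,.01).ravel().round(3))
    print("  table z",np.nanmedian(Z[near(.45,-.1,.03)]).round(4))
E
```

```text
scene shaft 106 (array([0.6018, 0.2496]), np.float64(4.0), np.float64(0.5037282167922125))
  shaft top 34 [0.6039 0.2481 0.2738] 0.275238567167175
  rim (array([0.6036, 0.2479]), np.float64(0.0039))
  boss top 204 [ 0.5483 -0.097   0.0342] [array([ 0.5465, -0.0962]), array([0.0446, 0.0492]), np.float64(65.2497)]
  boss sides 236 (array([ 0.5488, -0.0925]), np.float64(64.3), np.float64(4.258214829884912))
  knob (array([0.6004, 0.0236]), np.float64(0.0024)) [0.6085 0.0215 0.0566] 0.072847184856761
  arm line 64.7 0.57912683 -0.03154486 0.0105
  bowl rim (array([ 0.5604, -0.2968]), np.float64(0.0017))
  chute end [0.645 0.08  0.138] 0.074 [0.005 1.    0.65  0.114]
  table z -0.0014
top shaft 19 (array([0.6012, 0.2493]), np.float64(3.5), np.float64(0.09254577250862128))
  shaft top 29 [0.6005 0.2481 0.2761] 0.2795674249957536
  rim (array([0.6001, 0.2472]), np.float64(0.0047))
  boss top 129 [ 0.544  -0.0962  0.037 ] [array([ 0.544 , -0.0958]), array([0.0449, 0.0432]), np.float64(64.2259)]
  boss sides 66 (array([ 0.5455, -0.0956]), np.float64(20.5), np.float64(7.404838683698551))
  knob (array([0.5984, 0.0254]), np.float64(0.004)) [0.5972 0.0238 0.068 ] 0.07992087129762404
  arm line 65.7 0.574308 -0.028563114 0.0123
  bowl rim (array([ 0.5574, -0.296 ]), np.float64(0.0015))
  chute end [0.636 0.083 0.147] 0.076 [ 0.607 -0.795  0.634  0.114]
  table z 0.0012
```

Request:
{"name": "send_rows", "arguments": {
  "motion": [
    {"offset": [-49.9, 42.8, 10.4], "turn": -47.5},
    {"offset": [-49.9, 42.8, 10.4], "turn": -47.5},
    {"offset": [-49.9, 42.8, 10.4], "turn": -47.5},
    {"offset": [-49.9, 42.8, 10.4], "turn": -47.5},
    {"offset": [-49.9, 42.8, 10.4], "turn": -47.5},
    {"offset": [-49.9, 42.8, 10.4], "turn": -47.5},
    {"offset": [-49.9, 42.8, 10.4], "turn": -47.5},
    {"offset": [-49.9, 42.8, 10.4], "turn": -47.5}
  ],
  "hand": 1
}}

```text
t: 0.9
eef_pos: [0.4119, -0.3066, 0.3419]
ee_rot: [-3.141, 0.0, -2.008]
force: [1.2, -0.3, -0.3]
width: 0.0882
```

```bash
python3 - <<'E'
from fit import *
s,p,r=tool(); print(p,s["ee_rot"],off([.5499,-.086,.30]))
# yaw profile of shaft
for nm in("scene","top"):
    P=np.load(nm+"0.npz")["P"]; X,Y,Z=np.moveaxis(P,-1,0)
    m=(np.hypot(X-.602,Y-.2485)<.025)&(Z>.248)&(Z<.270); p=P[m][:,:2]; o=[]
    for a in range(-45,45,5):
        c,s=np.cos(np.radians(a)),np.sin(np.radians(a))
        f=lambda v:boxsd((p-v)@np.array([[c,-s],[s,c]]),.008,.008)
        r=least_squares(f,[.602,.2485],loss="soft_l1",f_scale=.0015); o.append((a,round(r.cost/len(p)*1e6,2),*r.x.round(4)))
    print(nm,len(p)); print(*o,sep="\n")
im=np.load("scene0.npz")["im"][178:215,400:440]; im=cv2.normalize(im,None,0,255,cv2.NORM_MINMAX); cv2.imwrite("pics/shaft.png",cv2.resize(im,None,fx=14,fy=14,interpolation=cv2.INTER_LANCZOS4))
E
```

```text
[ 0.41194116 -0.30663419  0.34188493] [-3.14147546e+00  1.04254869e-04 -2.00770074e+00] [-25.83  -3.16   4.19]
scene 96
(-45, np.float64(1.37), np.float64(0.6023), np.float64(0.2494))
(-40, np.float64(1.38), np.float64(0.6023), np.float64(0.2494))
(-35, np.float64(1.35), np.float64(0.6021), np.float64(0.2495))
(-30, np.float64(1.27), np.float64(0.602), np.float64(0.2496))
(-25, np.float64(1.18), np.float64(0.6019), np.float64(0.2495))
(-20, np.float64(1.05), np.float64(0.6019), np.float64(0.2497))
(-15, np.float64(0.87), np.float64(0.6018), np.float64(0.2499))
(-10, np.float64(0.71), np.float64(0.6018), np.float64(0.2497))
(-5, np.float64(0.6), np.float64(0.6018), np.float64(0.2497))
(0, np.float64(0.53), np.float64(0.6019), np.float64(0.2496))
(5, np.float64(0.51), np.float64(0.6018), np.float64(0.2497))
(10, np.float64(0.59), np.float64(0.6018), np.float64(0.2496))
(15, np.float64(0.72), np.float64(0.6018), np.float64(0.2496))
(20, np.float64(0.9), np.float64(0.6019), np.float64(0.2496))
(25, np.float64(1.06), np.float64(0.6022), np.float64(0.2495))
(30, np.float64(1.17), np.float6
[... 597 characters left out ...]
4(0.2491))
(-10, np.float64(0.38), np.float64(0.6014), np.float64(0.2491))
(-5, np.float64(0.19), np.float64(0.6013), np.float64(0.2492))
(0, np.float64(0.09), np.float64(0.6012), np.float64(0.2493))
(5, np.float64(0.08), np.float64(0.6011), np.float64(0.2494))
(10, np.float64(0.18), np.float64(0.6011), np.float64(0.2494))
(15, np.float64(0.32), np.float64(0.6012), np.float64(0.2493))
(20, np.float64(0.44), np.float64(0.601), np.float64(0.2489))
(25, np.float64(0.58), np.float64(0.6009), np.float64(0.2489))
(30, np.float64(0.73), np.float64(0.601), np.float64(0.2487))
(35, np.float64(0.81), np.float64(0.6013), np.float64(0.2488))
(40, np.float64(0.86), np.float64(0.6013), np.float64(0.2489))
```

View pics/shaft.png

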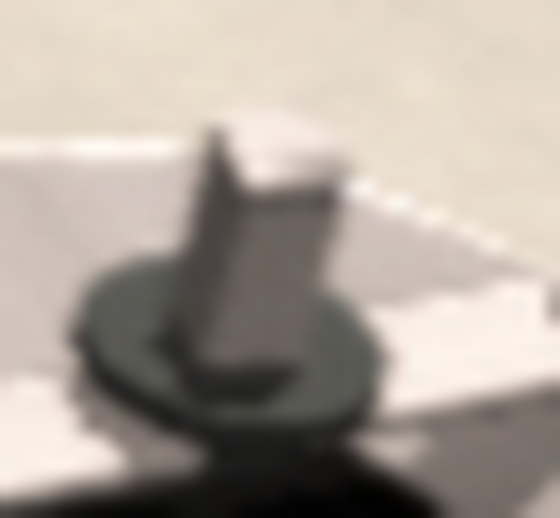

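The shaft crop shows a narrow left face and a wide right face, with the edge at about (220,250). That agrees with the 4° yaw from both clouds. Shaft axis at about (0.6015, 0.2494). On to the crank.

Request:
{"name": "send_rows", "arguments": {
  "motion": [
    {"offset": [-25.8, -3.2, 4.2], "turn": 0},
    {"offset": [-25.8, -3.2, 4.2], "turn": 0},
    {"offset": [-25.8, -3.2, 4.2], "turn": 0},
    {"offset": [-25.8, -3.2, 4.2], "turn": 0},
    {"offset": [-25.8, -3.2, 4.2], "turn": 0},
    {"offset": [-25.8, -3.2, 4.2], "turn": 0},
    {"offset": [-25.8, -3.2, 4.2], "turn": 0},
    {"offset": [-25.8, -3.2, 4.2], "turn": 0}
  ]
}}

```text
t: 1.7
eef_pos: [0.5492, -0.0884, 0.2998]
ee_rot: [3.141, -0.001, -2.007]
force: [-0.4, -0.5, -0.7]
width: 0.0878
```

```bash
python3 - <<'E'
from fit import *
s,p,r=tool(); print(p,s["ee_rot"],off([.5499,-.086,.181]))
f=grab_frame("scene"); cv2.imwrite("pics/s1.png",cv2.resize(f["frame"][150:310,200:400],None,fx=4,fy=4,interpolation=cv2.INTER_CUBIC)[:600])
E
```

```text
[ 0.54920483 -0.08839424  0.29978881] [ 3.14055131e+00 -6.27294272e-04 -2.00723383e+00] [-0.25  0.03 11.88]
```

View pics/s1.png

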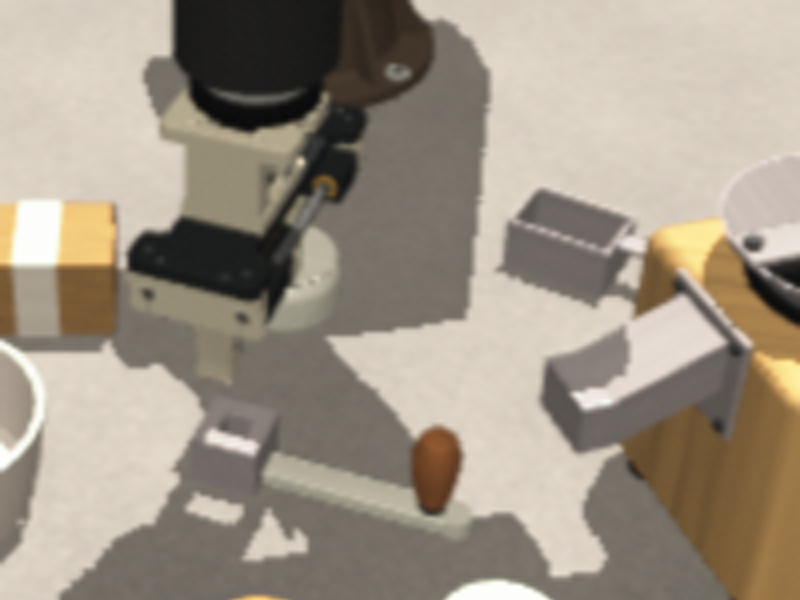

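The gripper (finger tip at crop (215,370)) is in line with the boss (235,440), jaws square to the arm. I descend and grip.

Request:
{"name": "send_rows", "arguments": {
  "motion": [
    {"offset": [-0.2, 0, 5], "turn": 0},
    {"offset": [-0.2, 0, 8], "turn": 0},
    {"offset": [-0.2, 0, 10], "turn": 0},
    {"offset": [-0.2, 0, 11.3], "turn": 0},
    {"offset": [-0.2, 0, 11.9], "turn": 0},
    {"offset": [-0.2, 0, 11.9], "turn": 0},
    {"offset": [-0.2, 0, 11.9], "turn": 0}
  ]
}}

```text
t: 2.45
eef_pos: [0.5509, -0.0867, 0.1822]
ee_rot: [-3.14, 0.001, -2.008]
force: [-0.7, -0.5, 0.0]
width: 0.0878
```

Request:
{"name": "send_rows", "arguments": {
  "motion": [
    {"offset": [0, 0, 0], "turn": 0},
    {"offset": [0, 0, 0], "turn": 0},
    {"offset": [0, 0, 0], "turn": 0},
    {"offset": [0, 0, 0], "turn": 0},
    {"offset": [0, 0, 0], "turn": 0},
    {"offset": [0, 0, 0], "turn": 0},
    {"offset": [0, 0, 0], "turn": 0},
    {"offset": [0, 0, 0], "turn": 0}
  ],
  "hand": -1,
  "squeeze": 40
}}

```text
t: 3.25
eef_pos: [0.5502, -0.0864, 0.1811]
ee_rot: [3.141, -0.0, -2.008]
force: [-1.7, 2.0, 2.8]
width: 0.0438
```

```bash
python3 - <<'E'
from fit import *
s=get_state(); print({k:np.round(s[k],4) for k in("t","eef_pos","ee_rot","force","moment","width")})
E
```

```text
{'t': np.float64(3.25), 'eef_pos': array([ 0.5502, -0.0864,  0.1811]), 'ee_rot': array([ 3.1411e+00, -2.0000e-04, -2.0077e+00]), 'force': array([-1.7177,  2.0009,  2.7581]), 'moment': array([0.514 , 0.8706, 0.0824]), 'width': np.float64(0.0438)}
```

Request:
{"name": "send_rows", "arguments": {
  "motion": [
    {"offset": [0, 0, -2], "turn": 0},
    {"offset": [0, 0, -6], "turn": 0},
    {"offset": [0, 0, -11], "turn": 0},
    {"offset": [0, 0, -16], "turn": 0},
    {"offset": [0, 0, -21], "turn": 0},
    {"offset": [0, 0, -26], "turn": 0},
    {"offset": [0, 0, -30], "turn": 0},
    {"offset": [0, 0, -30], "turn": 0}
  ]
}}

```text
t: 4.05
eef_pos: [0.5511, -0.0868, 0.4871]
ee_rot: [-3.133, 0.004, -2.007]
force: [1.3, -0.4, -5.5]
width: 0.0439
```

```bash
python3 - <<'E'
from fit import *
s,p,r=tool(); print(p,s["ee_rot"],s["width"],s["force"],off([.6007,.2602,.485]))
E
```

```text
[ 0.55106352 -0.08677012  0.48712203] [-3.13286972  0.00430334 -2.00749852] 0.04387844604828295 [ 1.32106302 -0.38498401 -5.46483344] [-33.54  10.18   0.27]
```

Request:
{"name": "send_rows", "arguments": {
  "motion": [
    {"offset": [-2.5, 0.8, 0], "turn": -3},
    {"offset": [-6.5, 2, 0], "turn": -7},
    {"offset": [-11, 3.4, 0], "turn": -11},
    {"offset": [-15.7, 4.8, 0], "turn": -15},
    {"offset": [-20.5, 6.2, 0], "turn": -19},
    {"offset": [-25, 7.6, 0], "turn": -23},
    {"offset": [-29, 8.8, 0], "turn": -26},
    {"offset": [-32, 9.7, 0], "turn": -28}
  ]
}}

```text
t: 4.85
eef_pos: [0.5977, 0.2473, 0.4782]
ee_rot: [3.138, -0.001, -1.516]
force: [0.6, -1.6, -5.9]
width: 0.0437
```

```bash
python3 - <<'E'
from fit import *
s,p,r=tool(); print(p,s["ee_rot"],s["q"].round(2),off([.6007,.2602,.481]))
E
```

```text
[0.5977276  0.24728334 0.47815635] [ 3.13794673e+00 -1.08010903e-03 -1.51604513e+00] [ 0.69  0.28  0.06 -0.   -1.36 -0.64] [-1.27 -0.37 -0.29]
```

Request:
{"name": "send_rows", "arguments": {
  "motion": [
    {"offset": [-0.8, -0.2, 0], "turn": -1},
    {"offset": [-1.2, -0.3, 0], "turn": -1},
    {"offset": [-1.2, -0.3, 0], "turn": -1},
    {"offset": [-1.2, -0.3, 0], "turn": -1},
    {"offset": [-1.2, -0.3, 0], "turn": -1},
    {"offset": [-1.2, -0.3, 0], "turn": -1}
  ]
}}

```text
t: 5.45
eef_pos: [0.6003, 0.2557, 0.4815]
ee_rot: [-3.141, 0.0, -1.503]
force: [-0.2, 0.3, -6.3]
width: 0.044
```

```bash
cat > look.py <<'E'
from fit import *
import sys
s,p,r=tool(); print(s["t"],p.round(4),s["ee_rot"],s["force"].round(1),off([.6007,.2602,.481]))
b=p[2]-.181; print("crank bottom ~",b)
for nm in("scene","top"):
    f=grab_frame(nm); P=cloud(f); X,Y,Z=np.moveaxis(P,-1,0); zo=.0014 if nm=="scene" else -.0012
    near=lambda x,y,q:np.hypot(X-x,Y-y)<q
    m=near(p[0],p[1],.045)&(Z>b+.004-zo)&(Z<b+.033-zo); 
    if m.sum()>20: print(nm,"boss band",m.sum(),sq(P[m][:,:2],.022,(p[0],p[1]-.011)))
    k=near(p[0]-.009,p[1]+.121,.03)&(Z>b+.035)&(Z<b+.08); 
    if k.sum()>5: print(nm,"knob",k.sum(),circ(P[k][:,:2],.014,(p[0]-.009,p[1]+.121)),P[k].max(0))
    a=near(p[0]-.005,p[1]+.065,.04)&(Z>b-.01)&(Z<b+.02)
    if a.sum()>5: vx,vy,x,y=cv2.fitLine(P[a][:,:2].astype(np.float32),cv2.DIST_HUBER,0,.01,.01).ravel(); print(nm,"arm",a.sum(),np.degrees(np.arctan2(vy,vx)),x,y,P[a][:,2].mean())
    m=near(.6015,.2494,.025)&(Z>.246)&(Z<.270); 
    if m.sum()>10: print(nm,"shaft",m.sum(),sq(P[m][:,:2],.008,(.6015,.2494)))
    if len(sys.argv)>1 and nm=="scene":
        cv2.imwrite(sys.argv[1],cv2.resize(f["frame"][70:230,340:500],(640,640),interpolation=cv2.INTER_CUBIC)[:600])
E
python3 look.py pics/s2.png
```

```text
5.45 [0.6003 0.2557 0.4815] [-3.14120798e+00  3.33207210e-04 -1.50283341e+00] [-0.2  0.3 -6.3] [-0.45 -0.07  0.05]
crank bottom ~ 0.30053938816373
scene boss band 467 (array([0.6102, 0.2503]), np.float64(56.6), np.float64(6.558240051144531))
scene knob 235 (array([0.5913, 0.3748]), np.float64(0.0022)) [0.60783176 0.38897603 0.37163593]
scene arm 225 -86.54137 0.6051532 0.31872922 0.3075238296359886
scene shaft 104 (array([0.6015, 0.2499]), np.float64(1.3), np.float64(0.44985131590980726))
top boss band 76 (array([0.6002, 0.2446]), np.float64(3.4), np.float64(6.509011206265092))
top knob 72 (array([0.5923, 0.3768]), np.float64(0.0028)) [0.59740485 0.3862545  0.37646299]
top arm 44 -88.748 0.5869495 0.34004933 0.31199380817002537
```

View pics/s2.png

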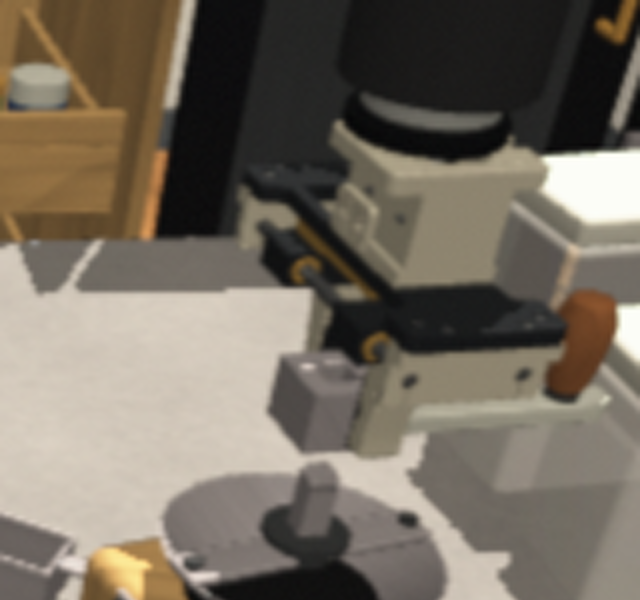

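The picture shows the boss (315,400) hanging level above the shaft end (315,495), a few mm short along y. I correct by 5 mm and go down to just above the shaft.

Request:
{"name": "send_rows", "arguments": {
  "motion": [
    {"offset": [-0.3, -0.05, 0.4], "turn": 0},
    {"offset": [-0.5, -0.08, 1], "turn": 0},
    {"offset": [-0.5, -0.08, 1.5], "turn": 0},
    {"offset": [-0.5, -0.08, 1.5], "turn": 0},
    {"offset": [-0.5, -0.08, 1.5], "turn": 0},
    {"offset": [-0.5, -0.08, 1.5], "turn": 0}
  ]
}}

```text
t: 6.15
eef_pos: [0.6009, 0.2617, 0.4664]
ee_rot: [-3.141, 0.0, -1.501]
force: [0.3, 0.9, -4.2]
width: 0.0438
```

```bash
python3 look.py pics/s3.png && python3 - <<'E'
from fit import *
s,p,r=tool(); b=p[2]-.181
f=grab_frame("scene"); P=cloud(f); X,Y,Z=np.moveaxis(P,-1,0)
m=(Z>b+.004)&(Z<b+.030)&(abs(X-p[0])<.016)&(abs(Y-p[1]+.033)<.010); print("boss -x face",m.sum(),np.percentile(Y[m],[10,50,90]).round(4),np.polyfit(X[m],Y[m],1))
m=(Z>.246)&(Z<.27)&(abs(X-.6015)<.006)&(abs(Y-.2415)<.005); print("shaft -y face",m.sum(),np.percentile(Y[m],[10,50,90]).round(4))
m=(Z>b+.004)&(Z<b+.030)&(abs(X-p[0]-.022)<.008)&(Y<p[1]-.011)&(Y>p[1]-.03); print("boss +x-world face",m.sum(),np.percentile(X[m],[10,50,90]).round(4))
m=(Z>.246)&(Z<.268)&(abs(X-.6095)<.005)&(abs(Y-.2495)<.006); print("shaft +x face",m.sum(),np.percentile(X[m],[10,50,90]).round(4))
E
```

```text
6.15 [0.6009 0.2617 0.4664] [-3.14126359e+00  1.55785608e-05 -1.50149625e+00] [ 0.3  0.9 -4.2] [ 0.15  0.03 -1.46]
crank bottom ~ 0.2853566225209155
scene boss band 455 (array([0.6106, 0.2549]), np.float64(57.7), np.float64(6.393890103601725))
scene knob 231 (array([0.5914, 0.3807]), np.float64(0.0023)) [0.60892173 0.3905572  0.35661863]
scene arm 199 -85.42359 0.60593927 0.32789746 0.29192470212826016
scene shaft 100 (array([0.6015, 0.2495]), np.float64(3.0), np.float64(0.5871280872125207))
top boss band 65 (array([0.602 , 0.2503]), np.float64(2.3), np.float64(6.327565562947204))
top knob 68 (array([0.5922, 0.3827]), np.float64(0.0024)) [0.5970813  0.39173654 0.36119861]
top arm 39 -89.37843 0.58713746 0.33953676 0.2978151534690836
boss -x face 85 [0.2265 0.228  0.2294] [0.08051595 0.17953857]
shaft -y face 22 [0.2411 0.2417 0.2425]
boss +x-world face 87 [0.6233 0.6252 0.627 ]
shaft +x face 43 [0.6082 0.6096 0.6111]
```

View pics/s3.png

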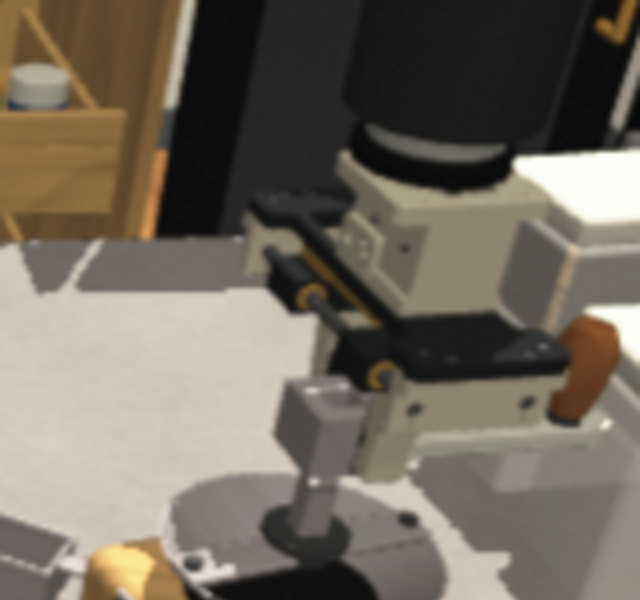

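Everything agrees to within about 1 mm: boss centre (0.602, 0.250), shaft (0.6015, 0.2496). The picture shows the boss directly above the shaft end at (315,485). I insert gently.

Request:
{"name": "send_rows", "arguments": {
  "motion": [
    {"offset": [0, 0, 0.5], "turn": 0},
    {"offset": [0, 0, 0.9], "turn": 0},
    {"offset": [0, 0, 1.2], "turn": 0},
    {"offset": [0, 0, 1.5], "turn": 0},
    {"offset": [0, 0, 1.8], "turn": 0},
    {"offset": [0, 0, 1.8], "turn": 0}
  ]
}}

```text
t: 6.9
eef_pos: [0.6007, 0.2616, 0.4475]
ee_rot: [3.141, -0.0, -1.502]
force: [-1.3, -0.4, -4.1]
width: 0.0437
```

No contact load and the bore is past the taper, so I continue down.

Request:
{"name": "send_rows", "arguments": {
  "motion": [
    {"offset": [0, 0, 0.6], "turn": 0},
    {"offset": [0, 0, 1.2], "turn": 0},
    {"offset": [0, 0, 1.8], "turn": 0},
    {"offset": [0, 0, 2.3], "turn": 0},
    {"offset": [0, 0, 2.7], "turn": 0},
    {"offset": [0, 0, 2.9], "turn": 0},
    {"offset": [0, 0, 2.9], "turn": 0}
  ]
}}

```text
t: 7.6
eef_pos: [0.6008, 0.2617, 0.4188]
ee_rot: [3.141, -0.0, -1.502]
force: [0.1, -0.3, -5.0]
width: 0.0438
```

Request:
{"name": "send_rows", "arguments": {
  "motion": [
    {"offset": [0, 0, 0.1], "turn": 0},
    {"offset": [0, 0, 0.2], "turn": 0},
    {"offset": [0, 0, 0.2], "turn": 0},
    {"offset": [0, 0, 0.2], "turn": 0}
  ]
}}

```text
t: 8.0
eef_pos: [0.6008, 0.2617, 0.4173]
ee_rot: [-3.141, 0.0, -1.502]
force: [-0.0, 0.2, -4.7]
width: 0.044
```

Request:
{"name": "send_rows", "arguments": {
  "motion": [
    {"offset": [0, 0, 0.1], "turn": 0},
    {"offset": [0, 0, 0.1], "turn": 0}
  ]
}}

```text
t: 8.2
eef_pos: [0.6007, 0.2617, 0.4172]
ee_rot: [-3.141, 0.0, -1.501]
force: [-3.2, -0.6, 2.0]
width: 0.0438
```

Request:
{"name": "send_rows", "arguments": {
  "motion": [
    {"offset": [0, 0, 0], "turn": 0},
    {"offset": [0, 0, 0], "turn": 0},
    {"offset": [0, 0, 0], "turn": 0},
    {"offset": [0, 0, 0], "turn": 0},
    {"offset": [0, 0, 0], "turn": 0},
    {"offset": [0, 0, 0], "turn": 0}
  ],
  "hand": 1
}}

```text
t: 8.8
eef_pos: [0.6009, 0.2617, 0.4161]
ee_rot: [-3.142, -0.0, -1.502]
force: [0.7, 0.3, 0.1]
width: 0.0853
```

Request:
{"name": "send_rows", "arguments": {
  "motion": [
    {"offset": [0, 0, -1.5], "turn": 0},
    {"offset": [0, 0, -4.5], "turn": 0},
    {"offset": [0, 0, -8], "turn": 0},
    {"offset": [0, 0, -11], "turn": 0},
    {"offset": [0, 0, -12], "turn": 0}
  ]
}}

```text
t: 9.3
eef_pos: [0.601, 0.2615, 0.5402]
ee_rot: [-3.137, 0.002, -1.502]
force: [0.5, 0.4, 0.2]
width: 0.0877
```

```bash
cat > chk.py <<'E'
from fit import *
import sys
s,p,r=tool(); print(s["t"],p.round(4),s["ee_rot"].round(3),s["force"].round(1),s["width"],s["q"].round(2))
for nm in("scene","top"):
    f=grab_frame(nm); P=cloud(f); X,Y,Z=np.moveaxis(P,-1,0); Z=Z+(.0014 if nm=="scene" else -.0012)
    near=lambda x,y,q:np.hypot(X-x,Y-y)<q
    m=near(.6015,.2496,.03)&(Z>.262)&(Z<.2745)&~near(.6015,.2496,.012); print(nm,"boss top",m.sum(),P[m].mean(0).round(4),np.median(Z[m]).round(4))
    m=near(.598,.315,.04)&(Z>.235)&(Z<.26); print("  arm top z",m.sum(),np.median(Z[m]).round(4) if m.any() else "")
    k=near(.592,.381,.03)&(Z>.27)&(Z<.32); print("  knob",k.sum(),circ(P[k][:,:2],.014,(.592,.381)) if k.sum()>5 else "",Z[k].max() if k.any() else "")
    m=(Z>.066)&(Z<.076)&(X>.45)&(X<.70)&(Y>-.40)&(Y<.14)
    n,l,st,ce=cv2.connectedComponentsWithStats(m.astype(np.uint8)); 
    b=np.array(eval(sys.argv[1])); q=P[m&near(*b,.1)][:,:2]; rr=np.hypot(*(q-b).T); q=q[rr>.055]
    if len(q)>20: print("  bowl",len(q),circ(q,.0775,b))
    if len(sys.argv)>2: cv2.imwrite(sys.argv[2]+nm+".png",cv2.resize(f["frame"],(768,576),interpolation=cv2.INTER_CUBIC))
E
python3 chk.py .559,-.2965
```

```text
9.3 [0.601  0.2615 0.5402] [-3.137e+00  2.000e-03 -1.502e+00] [0.5 0.4 0.2] 0.08766506500634709 [ 0.71  0.28  0.19  0.   -1.48 -0.64]
scene boss top 272 [0.6089 0.2466 0.2685] 0.2714
  arm top z 290 0.2471
  knob 270 (array([0.5913, 0.3799]), np.float64(0.0022)) 0.30859032857577195
  bowl 350 (array([ 0.5608, -0.2969]), np.float64(0.0016))
top boss top 146 [0.6019 0.2494 0.272 ] 0.2712
  arm top z 111 0.2475
  knob 95 (array([0.5908, 0.384 ]), np.float64(0.0036)) 0.31369407567387186
  bowl 180 (array([ 0.5572, -0.296 ]), np.float64(0.0015))
```

The crank is seated: boss top at 0.271–0.272 (0.272 expected), arm top 0.2475 (0.248), level, bore at about the shaft axis. Next the bowl, pushed with the open fingers cradling its rim. The goal is (0.647, 0.079), since the 80 mm rim radius has to clear the housing, which is 75 mm from the mouth.

Request:
{"name": "send_rows", "arguments": {
  "motion": [
    {"offset": [64.3, 13, 14], "turn": 29},
    {"offset": [64.3, 13, 14], "turn": 29},
    {"offset": [64.3, 13, 14], "turn": 29},
    {"offset": [64.3, 13, 14], "turn": 29},
    {"offset": [64.3, 13, 14], "turn": 29},
    {"offset": [64.3, 13, 14], "turn": 29},
    {"offset": [64.3, 13, 14], "turn": 29},
    {"offset": [64.3, 13, 14], "turn": 29}
  ]
}}

```text
t: 10.2
eef_pos: [0.5488, -0.1279, 0.4507]
ee_rot: [3.14, -0.001, -2.008]
force: [0.6, 0.2, -0.0]
width: 0.0875
```

```bash
python3 -c "
from h import *
s,p,r=tool(); print(p,s['ee_rot'],off([.516,-.389,.40]))"
```

```text
[ 0.54881424 -0.12793331  0.45069653] [ 3.13965737e+00 -5.61148136e-04 -2.00759098e+00] [25.04 -8.08  5.07]
```

Request:
{"name": "send_rows", "arguments": {
  "motion": [
    {"offset": [25, -8, 5], "turn": 0},
    {"offset": [25, -8, 5], "turn": 0},
    {"offset": [25, -8, 5], "turn": 0},
    {"offset": [25, -8, 5], "turn": 0},
    {"offset": [25, -8, 5], "turn": 0},
    {"offset": [25, -8, 5], "turn": 0},
    {"offset": [25, -8, 5], "turn": 0},
    {"offset": [25, -8, 5], "turn": 0}
  ]
}}

```text
t: 11.0
eef_pos: [0.5163, -0.3865, 0.4012]
ee_rot: [3.139, 0.0, -2.009]
force: [-0.3, -0.3, -0.5]
width: 0.0876
```

```bash
python3 -c "
from h import *
s,p,r=tool(); print(p,s['ee_rot'],off([.516,-.389,.203]))" && python3 chk.py .559,-.2965 | grep bowl
```

```text
[ 0.51629875 -0.38646225  0.40120423] [ 3.13929631e+00  2.05223138e-04 -2.00879125e+00] [ 0.25 -0.13 19.82]
  bowl 324 (array([ 0.5606, -0.2968]), np.float64(0.0016))
  bowl 56 (array([ 0.5578, -0.2953]), np.float64(0.0014))
```

Request:
{"name": "send_rows", "arguments": {
  "motion": [
    {"offset": [0.2, 0, 4], "turn": 0},
    {"offset": [0.2, 0, 9], "turn": 0},
    {"offset": [0.2, 0, 13.5], "turn": 0},
    {"offset": [0.2, 0, 17], "turn": 0},
    {"offset": [0.2, 0, 19], "turn": 0},
    {"offset": [0.2, 0, 19.8], "turn": 0},
    {"offset": [0.2, 0, 19.8], "turn": 0}
  ]
}}

```text
t: 11.8
eef_pos: [0.5162, -0.3874, 0.2042]
ee_rot: [3.14, -0.0, -2.006]
force: [-0.4, -0.9, -0.3]
width: 0.0875
```

```bash
python3 -c "
from h import *
s,p,r=tool(); print(p,s['ee_rot'],s['force'],off([.5264,-.3652,.203]),off([.6149,.0101,.203]))
f=grab_frame('scene'); cv2.imwrite('pics/s4.png',cv2.resize(f['frame'][130:350,60:360],(750,550),interpolation=cv2.INTER_CUBIC))"
```

```text
[ 0.51617607 -0.38735727  0.20424615] [ 3.14040679e+00 -9.37677925e-05 -2.00626975e+00] [-0.44129983 -0.86767221 -0.25437063] [-2.44  0.01  0.12] [-40.2    7.82   0.13]
```

View pics/s4.png

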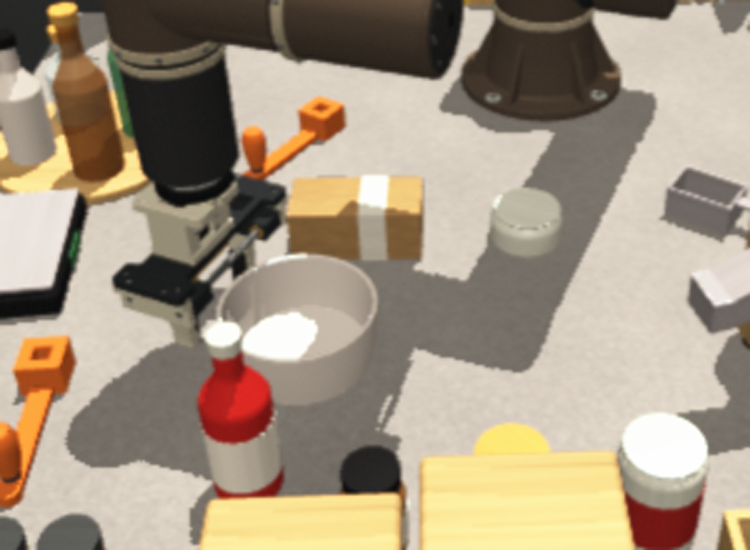

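The gripper sits behind the bowl (rim about (300,300)), fingers at (185,320) and (245,245) straddling it, clear of the sauce bottle (237,400). I make contact gently and push a little.

Request:
{"name": "send_rows", "arguments": {
  "motion": [
    {"offset": [-1, 0, 0], "turn": 0},
    {"offset": [-1.7, 0, 0], "turn": 0},
    {"offset": [-2.2, 0, 0], "turn": 0},
    {"offset": [-2.6, 0.1, 0], "turn": 0},
    {"offset": [-3, 0.1, 0], "turn": 0},
    {"offset": [-3.5, 0.2, 0], "turn": 0},
    {"offset": [-4, 0.3, 0], "turn": 0},
    {"offset": [-4.5, 0.4, 0], "turn": 0}
  ]
}}

```text
t: 12.65
eef_pos: [0.5313, -0.3465, 0.2054]
ee_rot: [-3.14, -0.001, -2.008]
force: [-2.4, -5.6, 1.9]
width: 0.088
```

```bash
python3 -c "
from h import *
s,p,r=tool(); print(p,s['ee_rot'],s['force'],off([.6149,.0101,.203]))
f=grab_frame('scene');P=cloud(f);X,Y,Z=np.moveaxis(P,-1,0);m=(np.hypot(X-.566,Y+.27)<.09)&(Z>.055)&(Z<.09);
A=np.c_[X[m],Y[m],np.ones(m.sum())];print('rim plane',np.linalg.lstsq(A,Z[m],rcond=None)[0])
" && python3 chk.py .566,-.275 | grep bowl
```

```text
[ 0.5312532  -0.3464786   0.20538509] [-3.14046351e+00 -8.68796396e-04 -2.00805821e+00] [-2.41075151 -5.5934151   1.89182497] [-35.85   7.52   0.2 ]
rim plane [0.00102781 0.00677568 0.06504823]
  bowl 323 (array([ 0.5666, -0.2794]), np.float64(0.0019))
  bowl 37 (array([ 0.5646, -0.2784]), np.float64(0.0013))
```

Request:
{"name": "send_rows", "arguments": {
  "motion": [
    {"offset": [-0.5, 0.1, 0.1], "turn": 0},
    {"offset": [-1.1, 0.2, 0.2], "turn": 0},
    {"offset": [-1.8, 0.4, 0.2], "turn": 0},
    {"offset": [-2.5, 0.5, 0.2], "turn": 0},
    {"offset": [-3.2, 0.7, 0.2], "turn": 0},
    {"offset": [-3.9, 0.8, 0.2], "turn": 0},
    {"offset": [-4.6, 1, 0.2], "turn": 0},
    {"offset": [-5.3, 1.1, 0.2], "turn": 0}
  ]
}}

```text
t: 13.6
eef_pos: [0.5442, -0.2944, 0.2043]
ee_rot: [-3.139, -0.001, -2.008]
force: [-2.1, -10.3, 9.2]
width: 0.0871
```

Request:
{"name": "send_rows", "arguments": {
  "motion": [
    {"offset": [-0.7, 0.15, 0], "turn": 0},
    {"offset": [-1.4, 0.3, 0], "turn": 0},
    {"offset": [-2.1, 0.45, 0], "turn": 0},
    {"offset": [-2.8, 0.6, 0], "turn": 0},
    {"offset": [-3.5, 0.75, 0], "turn": 0},
    {"offset": [-4.2, 0.9, 0], "turn": 0},
    {"offset": [-4.9, 1.05, 0], "turn": 0},
    {"offset": [-5.6, 1.2, 0], "turn": 0}
  ]
}}

```text
t: 14.4
eef_pos: [0.557, -0.2386, 0.2042]
ee_rot: [-3.139, -0.001, -2.008]
force: [-3.3, -10.7, 9.0]
width: 0.0875
```

```bash
cat > b.py <<'E'
from fit import *
import sys
s,p,r=tool(); print(p.round(4),s['ee_rot'].round(3),s['force'].round(1),"to go",off([.6149,.0101,.203]))
b=p[:2]+.0757*np.array([.4226,.9063]); print("expected bowl",b.round(4))
for nm in("scene","top"):
    f=grab_frame(nm);P=cloud(f);X,Y,Z=np.moveaxis(P,-1,0);R0=np.hypot(X-b[0],Y-b[1]);m=(R0<.09)&(R0>.055)&(Z>.06)&(Z<.08)
    if m.sum()>20: print(nm,m.sum(),circ(P[m][:,:2],.0775,b),"rim slope",np.linalg.lstsq(np.c_[X[m],Y[m],np.ones(m.sum())],Z[m],rcond=None)[0][:2].round(3))
E
python3 b.py
```

```text
[ 0.557  -0.2386  0.2042] [-3.139e+00 -1.000e-03 -2.008e+00] [ -3.3 -10.7   9. ] to go [-24.98   5.29   0.09]
expected bowl [ 0.589 -0.17 ]
scene 492 (array([ 0.5929, -0.1733]), np.float64(0.0019)) rim slope [-0.001 -0.001]
top 46 (array([ 0.5908, -0.1704]), np.float64(0.0014)) rim slope [ 0.03  -0.019]
```

Request:
{"name": "send_rows", "arguments": {
  "motion": [
    {"offset": [-0.8, 0.15, -0.1], "turn": 0},
    {"offset": [-1.6, 0.3, -0.1], "turn": 0},
    {"offset": [-2.4, 0.5, -0.1], "turn": 0},
    {"offset": [-3.2, 0.65, -0.1], "turn": 0},
    {"offset": [-4, 0.8, -0.1], "turn": 0},
    {"offset": [-4.8, 1, -0.1], "turn": 0},
    {"offset": [-5.6, 1.2, -0.1], "turn": 0},
    {"offset": [-6.4, 1.4, -0.1], "turn": 0}
  ]
}}

```text
t: 15.3
eef_pos: [0.5709, -0.174, 0.2041]
ee_rot: [-3.141, -0.001, -2.008]
force: [-1.2, -5.3, 3.4]
width: 0.0875
```

Request:
{"name": "send_rows", "arguments": {
  "motion": [
    {"offset": [-0.8, 0.15, 0], "turn": 0},
    {"offset": [-1.6, 0.3, 0], "turn": 0},
    {"offset": [-2.4, 0.5, 0], "turn": 0},
    {"offset": [-3.2, 0.65, 0], "turn": 0},
    {"offset": [-4, 0.8, 0], "turn": 0},
    {"offset": [-4.8, 1, 0], "turn": 0},
    {"offset": [-5.6, 1.2, 0], "turn": 0},
    {"offset": [-6.4, 1.4, 0], "turn": 0}
  ]
}}

```text
t: 16.1
eef_pos: [0.5851, -0.1102, 0.204]
ee_rot: [3.141, -0.001, -2.008]
force: [-1.0, -7.4, 4.6]
width: 0.0876
```

```bash
python3 b.py
```

```text
[ 0.5851 -0.1102  0.204 ] [ 3.141e+00 -1.000e-03 -2.008e+00] [-1.  -7.4  4.6] to go [-12.16   2.4    0.09]
expected bowl [ 0.6171 -0.0416]
scene 509 (array([ 0.6204, -0.0447]), np.float64(0.0018)) rim slope [-0.001 -0.   ]
top 50 (array([ 0.6179, -0.0422]), np.float64(0.0012)) rim slope [-0.005 -0.01 ]
```

Request:
{"name": "send_rows", "arguments": {
  "motion": [
    {"offset": [-0.8, 0.15, 0], "turn": 0},
    {"offset": [-1.6, 0.3, 0], "turn": 0},
    {"offset": [-2.4, 0.5, 0], "turn": 0},
    {"offset": [-3.2, 0.65, 0], "turn": 0},
    {"offset": [-4, 0.8, 0], "turn": 0},
    {"offset": [-4.8, 1, 0], "turn": 0},
    {"offset": [-5.6, 1.2, 0], "turn": 0},
    {"offset": [-6.2, 1.3, 0], "turn": 0}
  ]
}}

```text
t: 17.0
eef_pos: [0.5994, -0.0486, 0.2038]
ee_rot: [3.141, -0.001, -2.008]
force: [-2.5, -8.1, 5.6]
width: 0.0877
```

Request:
{"name": "send_rows", "arguments": {
  "motion": [
    {"offset": [-0.6, 0.1, 0], "turn": 0},
    {"offset": [-1.2, 0.2, 0], "turn": 0},
    {"offset": [-1.8, 0.35, 0], "turn": 0},
    {"offset": [-2.4, 0.5, 0], "turn": 0},
    {"offset": [-3, 0.6, 0], "turn": 0},
    {"offset": [-3.5, 0.7, 0], "turn": 0},
    {"offset": [-3.9, 0.8, 0], "turn": 0},
    {"offset": [-4.2, 0.9, 0], "turn": 0}
  ]
}}

```text
t: 17.8
eef_pos: [0.609, -0.007, 0.2038]
ee_rot: [3.141, -0.001, -2.008]
force: [-0.3, -8.5, 4.1]
width: 0.0877
```

```bash
python3 b.py && python3 - <<'E'
from h import *
f=grab_frame('scene'); cv2.imwrite('pics/s5.png',cv2.resize(f['frame'][130:330,240:500],(780,600),interpolation=cv2.INTER_CUBIC))
E
```

```text
[ 0.609  -0.007   0.2038] [ 3.141e+00 -1.000e-03 -2.008e+00] [-0.3 -8.5  4.1] to go [-1.8   0.19  0.08]
expected bowl [0.641  0.0616]
scene 369 (array([0.6443, 0.0581]), np.float64(0.0016)) rim slope [0.009 0.005]
top 28 (array([0.6417, 0.0608]), np.float64(0.0015)) rim slope [ 0.033 -0.013]
```

View pics/s5.png

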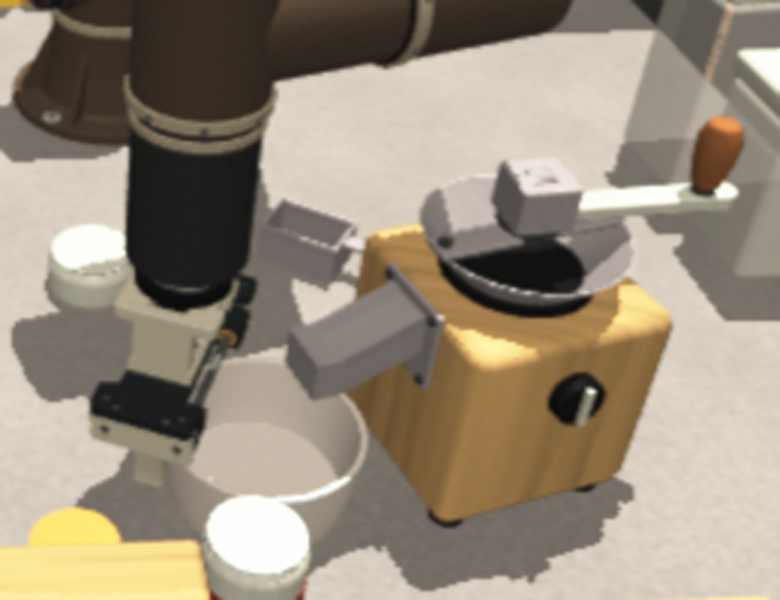

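The picture shows the bowl (rim about (265,440)) partly under the chute end (320,360), with the crank seated upright at (540,195). The bowl centre is about 35 mm short of the mouth, so I push about 17 mm more.

Request:
{"name": "send_rows", "arguments": {
  "motion": [
    {"offset": [-0.3, 0.1, 0], "turn": 0},
    {"offset": [-0.6, 0.2, 0], "turn": 0},
    {"offset": [-0.9, 0.3, 0], "turn": 0},
    {"offset": [-1.2, 0.35, 0], "turn": 0},
    {"offset": [-1.5, 0.4, 0], "turn": 0},
    {"offset": [-1.7, 0.45, 0], "turn": 0},
    {"offset": [-1.8, 0.45, 0], "turn": 0}
  ]
}}

```text
t: 18.65
eef_pos: [0.6123, 0.011, 0.2038]
ee_rot: [3.14, -0.002, -2.008]
force: [-2.2, -8.2, 6.2]
width: 0.0877
```

```bash
python3 b.py
```

```text
[0.6123 0.011  0.2038] [ 3.140e+00 -2.000e-03 -2.008e+00] [-2.2 -8.2  6.2] to go [-0.02 -0.27  0.08]
expected bowl [0.6443 0.0796]
scene 383 (array([0.6474, 0.0764]), np.float64(0.0018)) rim slope [0.01  0.006]
top 29 (array([0.6443, 0.0773]), np.float64(0.0017)) rim slope [-0.066 -0.04 ]
```

The bowl is about 18 mm from the mouth point. I back off along the tool axis, then rise.

Request:
{"name": "send_rows", "arguments": {
  "motion": [
    {"offset": [0.5, 0, 0], "turn": 0},
    {"offset": [1.5, 0, 0], "turn": 0},
    {"offset": [3.5, 0, 0], "turn": 0},
    {"offset": [6.5, 0, 0], "turn": 0},
    {"offset": [9, 0, 0], "turn": 0},
    {"offset": [10, 0, -1], "turn": 0},
    {"offset": [10, 0, -4], "turn": 0},
    {"offset": [10, 0, -8], "turn": 0}
  ]
}}

```text
t: 19.55
eef_pos: [0.5694, -0.0796, 0.2833]
ee_rot: [3.138, -0.002, -2.009]
force: [1.4, 0.4, 1.0]
width: 0.0878
```

Request:
{"name": "send_rows", "arguments": {
  "motion": [
    {"offset": [3, 0, -4], "turn": 0},
    {"offset": [7, 0, -7], "turn": 0},
    {"offset": [11, 0, -10], "turn": 0},
    {"offset": [15, 0, -12], "turn": 0},
    {"offset": [19, 0, -13], "turn": 0},
    {"offset": [21, 0, -13], "turn": 0},
    {"offset": [21, 0, -13], "turn": 0}
  ]
}}

```text
t: 20.25
eef_pos: [0.4799, -0.2709, 0.4147]
ee_rot: [-3.14, 0.0, -2.011]
force: [-0.1, -0.2, -0.3]
width: 0.0878
```

```bash
python3 chk.py .646,.077 pics/f_ && python3 - <<'E'
from fit import *
for nm in("scene","top"):
    f=grab_frame(nm);P=cloud(f);X,Y,Z=np.moveaxis(P,-1,0);R0=np.hypot(X-.646,Y-.077);m=(R0<.09)&(R0>.06)&(Z>.06)&(Z<.08)
    print(nm,"rim slope",np.linalg.lstsq(np.c_[X[m],Y[m],np.ones(m.sum())],Z[m],rcond=None)[0][:2].round(3),np.median(Z[m]))
    if nm=="top":
        for n,c in dict(tuna=(.369,-.051),scoop=(.348,.197),tomato=(.781,.025),pickle=(.785,-.1),spice=(.785,-.212),tea=(.367,-.248),sauce=(.719,-.33)).items():
            P0=np.load("top0.npz")["P"]; o=[]
            for Q in(P0,P):
                k=(np.hypot(Q[...,0]-c[0],Q[...,1]-c[1])<.11)&(Q[...,2]>.025); 
                k&=np.hypot(Q[...,0]-c[0],Q[...,1]-c[1])<.06; o.append(Q[k][:,:2].mean(0))
            print(n,np.round((o[1]-o[0])*1000,1),"mm")
E
```

```text
20.25 [ 0.4799 -0.2709  0.4147] [-3.14   0.    -2.011] [-0.1 -0.2 -0.3] 0.08783752833020439 [-0.16  0.15 -0.25 -0.   -1.17 -0.28]
scene boss top 263 [0.6081 0.2464 0.2686] 0.2713
  arm top z 289 0.2469
  knob 271 (array([0.5911, 0.38  ]), np.float64(0.0021)) 0.3086121140216737
  bowl 168 (array([0.6479, 0.0774]), np.float64(0.0014))
top boss top 150 [0.6021 0.2496 0.2715] 0.2708
  arm top z 188 0.2477
  knob 97 (array([0.5907, 0.3841]), np.float64(0.0035)) 0.3117153461301737
  bowl 49 (array([0.6445, 0.0783]), np.float64(0.0012))
scene rim slope [ 0.006 -0.002] 0.067075399559543
top rim slope [-0.008  0.004] 0.06979793201694484
tuna [-1.9 -2.1] mm
scoop [ 0.7 -0.9] mm
tomato [-0.4 -0.2] mm
pickle [ 0.2 -0.2] mm
spice [-0.6 -0.1] mm
tea [9.3 3.7] mm
sauce [ 0.1 -0.1] mm
```

View pics/f_top.png

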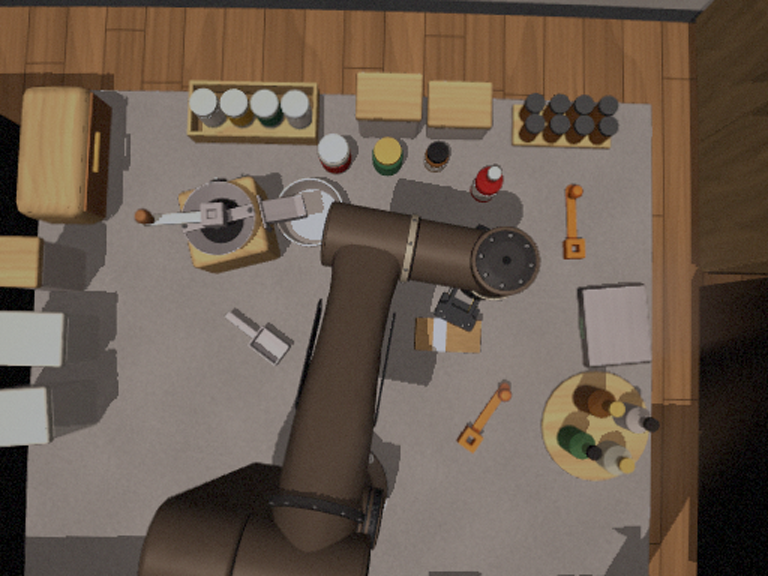

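The final top view shows the crank on the mill (boss (212,213), knob (143,216)) and the bowl (310,212) under the chute end (300,207). All bystanders are where they were; the tea carton's apparent 9 mm shift comes from the gripper hanging over it. I hand in.

```bash
python3 -c "
from station import *
print(job_done(), get_state()['t'])"
```

```text
the job is handed in; nothing more can be done
the job is handed in; nothing more can be done
```

I fitted the steel crank onto the square shaft and pushed the white bowl along the counter until it stood under the chute. I handed the job in at about 20 s of the 72 s allowed; no verdict is reported.

**Crank:** it sits level on the collar. The boss top measured about 0.271 m (0.272 expected) and the arm top about 0.247 m (0.248 expected). The bore axis was about 1 mm from the shaft axis just before insertion.

**Bowl:** its centre is at about (0.646, 0.078) m, roughly 17 mm from the chute mouth against the 48 mm limit. I stopped short on purpose, because the 80 mm rim has to clear the housing. The rim reads level.

**Bystanders:** six of the seven show shifts under 3 mm. The tea carton read about 10 mm, probably because the gripper was partly hiding it. In the final picture it stands where it was at the start.

**Disagreement:** the two cameras differed by 2–4 mm, close to their stated calibration, so I averaged them. Pushing forces on the bowl stayed near 10–14 N, and the arm touches nothing at the end.

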